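# Put the empty mug back on the free arm of the mug tree

### The job

Put the empty mug away: of the two green mugs standing on the cooker top, one has a teaspoon in it and is still in use, so leave that one where it is. Hang the other, empty one by its handle on whichever side arm of the mug tree is free, without disturbing the mug that already hangs there.

Things in the scene. Friction and masses are not known exactly. Their poses are not given: they have to be found in the camera images.
- mug_a: Sage-green mug (a, b, c alike) standing on the cooker top, empty or with the teaspoon in it. 100 mm tall, 84 mm across at the rim, 64 mm at the foot, wall 5 to 8 mm at the rim, 0.27 kg. Origin: centre of the foot's underside; z: the cup's axis, up to the mouth. The handle stands out along -y to 82 mm from the axis, 14 mm wide along x; a bar passes through its loop along x.
- mug_b: Sage-green mug like mug_a, standing on the cooker top, same frame; empty or with the teaspoon in it (one of mug_a and mug_b holds it, which one changes from start to start).
- mug_c: Sage-green mug like mug_a, same frame, already hanging by its handle from one of the two side arms of the mug tree, handle up; which arm changes from start to start.
- mug_a_eye (a point): Middle of the open loop of mug_a's handle: 51.5 mm from the cup's axis along -y, 54 mm above the foot. The clear opening is 24 mm along y (12 mm to either side of this point) and 44 mm along z (22 mm up and down). Axes as mug_a's.
- mug_b_eye (a point): The same point of mug_b.
- mug_c_eye (a point): The same point of mug_c.
- teaspoon: Steel teaspoon, 138 mm long, standing bowl down and leaning in the mug that is in use, its handle's end sticking out of the mouth. Origin near the middle of its length.
- mug_tree: Mug tree, fixed. Wooden foot 160 mm across, 26 mm high; steel post 14 mm thick (20 mm at the arms) with a wooden knob, 227 mm high in all. Two level arms of 8 mm steel bar, axis 190 mm up, along +y (left) and -y (right): straight to 82 mm from the post's axis, then turned up 19 mm, tips at 104 mm. Origin: centre of the foot's underside.
- left_arm (a point): Point on the centre line of the left arm, 60 mm out from the post's axis, 190 mm above the cooker top. Axes as the mug tree's: the arm points along +y, z up.
- right_arm (a point): Point on the centre line of the right arm, 60 mm out from the post's axis, 190 mm above the cooker top. Axes as the mug tree's: the arm points along -y, z up.
There are look-alikes about, which are no part of the job. Leave any purple look-alike of the mug_b alone.

How it is judged:
By the outcome, as a careful person would: the job done as asked, in the order asked, and still so for the second after the job is handed in, with the robot touching nothing.
It also fails if it takes over 45 s, if anything falls off the work surface, if the arm or the gripper's body presses on something with over 40 N, if the wrist force passes 120 N, or if a joint passes its speed limit or range.

### The arm

A 6-joint arm with a two-finger parallel gripper is mounted at the origin on a cart in front of the work surface, level with it; the furniture and walls round the work are solid. World frame = base frame: x ahead of the robot, y to its left, z up, the work surface at z = 0. Lengths are in m, angles in degrees, forces in N, time in s.
With the tool pointing down it reaches from about 0.375 to 0.9 m from the base axis. Payload 3.1 kg.
Tool frame: the origin (TCP) lies on the centre line of the jaws, within the pads' length; the fingertips stand 8 mm ahead of it and the grasp point (between the pads) lies 11 mm behind it (bot.tip_extent is the distance from the TCP to the fingertips, in m); z points along the fingers, y is the line along which they close (so a half turn about z gives the same grasp; the last joint's range is limited). The gripper opens to 87 mm and grips with 3 to 60 N. Pads are 19 mm wide; open, the fingers measure 117 mm over their backs; the gripper's body (75 mm by 190 mm) begins 51 mm behind the grasp point.
Start: joints at [-78.008, 30.224, 82.088, -0, 67.689, -10.227], TCP at [0.236, -0.579, 0.207] pointing down, gripper open.
Joint ranges: [-176.69, 176.69], [-43.24, 126.21], [12.49, 139.97], [-82, 262], [0, 151.66], [-163.58, 163.58]. Speed limits (degrees/s): [159.86, 159.86, 180, 180, 180, 180].

### API

Orientations are given as a 3x3 rotation matrix whose columns are the frame's x, y, z axes.
In Python, from rig import bot, vision, workorder gives the robot as it stands.
- The arm moves only by the shell command python3 -m handwheel 'ROWS'. ROWS is JSON, a list of rows, each an object with "delta_rot": the turn, a rotation vector about the tool's x, y, z in rad, a list of three; "xyz": the shift along the tool's x, y, z in mm, a list of three; "hand": the closure, from -1 (fully open) to 1 (shut). A call has exactly 5 rows; each row is the pose to reach, as a shift and turn from the pose commanded when the call began, along the tool's axes at that moment; what a row does not reach only later rows make up. A row lasts 1/8 s, in which the tool goes at most 62.5 mm and 10.7 degrees, less where a joint would pass 70% of its speed; a pose out of reach is approached as far as the arm can. A call with a gripper value outside its range is refused whole. The fingers move at their own pace and stop on an object; the grip force is fixed at half the most. Time passes only in rows, so rows that repeat a pose let the fingers close, or fill a call up. It gives the time, the measured TCP pose, the force, the opening and the grip force at its end, in the units of the state.
- bot.read_state(): the state, without advancing time (a new reading comes with each control period).
- vision.capture(name): name is "scene" or "top" or "wrist"; returns the picture (480x640x3 uint8, red, green, blue); there is no depth.
- vision.camera_model(name): a dict with "camera_matrix" (3x3 intrinsics, pixels), "camera_from_world" (4x4, takes a point from world to camera coordinates). Camera axes: x right, y up, looking along -z (the intrinsics and any distortion apply to the point x, -y, -z); pixel columns grow to the right and rows downward; lengths in m; the calibration is good to about 2 mm. A picture is of the moment at which its call begins: read the wrist's pose just before it. camera_model takes no time and is no camera call; for the wrist camera it gives the pose at the moment of the call.
- workorder.hand_in(): hands the job in; it is judged then, once.
The state is a dict: "time_s": time; "joint_positions": joint angles; "qvel": joint speeds; "tau": joint torques, N m; "position": TCP position; "tcp_rot": TCP orientation; "force": force on the tool from outside, world axes, zero at the start; "moment": the same for the moment, N m; "opening": opening from 0.0 (shut) to 1.0 (fully open); "grasp_force": force on a finger pad.
Only numpy, scipy, OpenCV 4.12 (cv2) and the standard library are available. Lean on these libraries where they do the work, as an engineer would, in place of code of your own. Each camera call takes 0.05 s, during which the arm holds its last target. There are 200 camera calls.

## Working session

There is one attempt and no reset: what is moved stays moved. The work goes in short steps, Python scripts to look and compute and a shell command to move; the robot and the scene stay as the last step left them, time stands still between calls to the robot, and variables do not carry over. Pictures are saved under pics/ and viewed, at most 12 in all, crops included, and the job is handed in when it is done.

```bash
mkdir -p pics; ls; python3 - <<'E'
from rig import bot,vision
import cv2,numpy as np
for n in("scene","top"):
    im=vision.capture(n);cv2.imwrite(f"pics/{n}0.png",im[:,:,::-1]);m=vision.camera_model(n);print(n,np.round(m["camera_matrix"],1).tolist(),np.round(m["camera_from_world"],3).tolist(),m.keys())
s=bot.read_state();print(s)
E
```

```text
pics
scene [[557.8, 0.0, 312.7], [0.0, 557.8, 243.2], [0.0, 0.0, 1.0]] [[-0.468, -0.883, 0.022, 0.207], [0.577, -0.287, 0.764, -0.445], [-0.669, 0.37, 0.644, -1.03], [0.0, 0.0, 0.0, 1.0]] dict_keys(['camera_matrix', 'camera_from_world'])
top [[471.1, 0.0, 320.8], [0.0, 471.1, 237.0], [0.0, 0.0, 1.0]] [[-0.029, -0.999, 0.019, -0.052], [0.998, -0.028, 0.055, -0.521], [-0.054, 0.02, 0.998, -1.113], [0.0, 0.0, 0.0, 1.0]] dict_keys(['camera_matrix', 'camera_from_world'])
{'time_s': 0.1, 'joint_positions': array([-7.80088507e+01,  3.02747157e+01,  8.21482427e+01, -8.20519737e-04,
        6.76901301e+01, -1.02266898e+01]), 'qvel': array([ 0.1116618 , -0.06667678, -0.10623246, -0.02692042, -0.05123822,
       -0.06950528]), 'tau': array([-4.00826184e-05, -4.40984380e+01, -1.77151573e+01,  6.35557529e-02,
        5.33886335e-02, -4.21445066e-05]), 'position': array([ 0.23621502, -0.57790071,  0.20606244]), 'tcp_rot': array([[ 9.25750910e-01,  3.78133673e-01, -4.23030124e-04],
       [ 3.78133759e-01, -9.25748964e-01,  1.92794361e-03],
       [ 3.37400697e-04, -1.94475752e-03, -9.99998052e-01]]), 'force': array([ 0.09676936, -0.74668519, -0.23662695]), 'moment': array([0.01646372, 0.00842142, 0.02053081]), 'grasp_force': 0.0, 'opening': 1.004916636762451}
```

View pics/scene0.png

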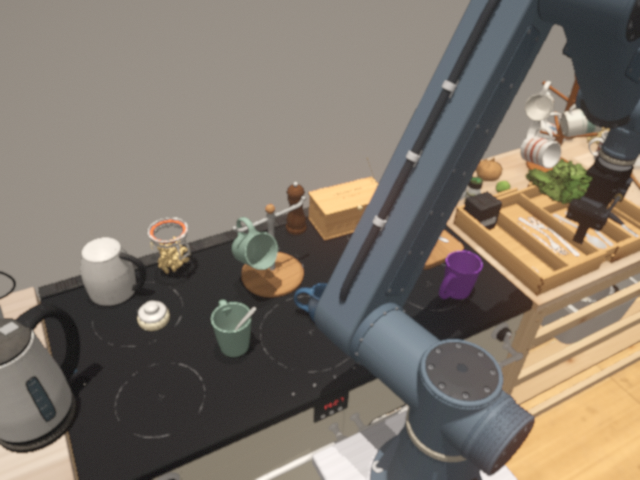

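View pics/top0.png

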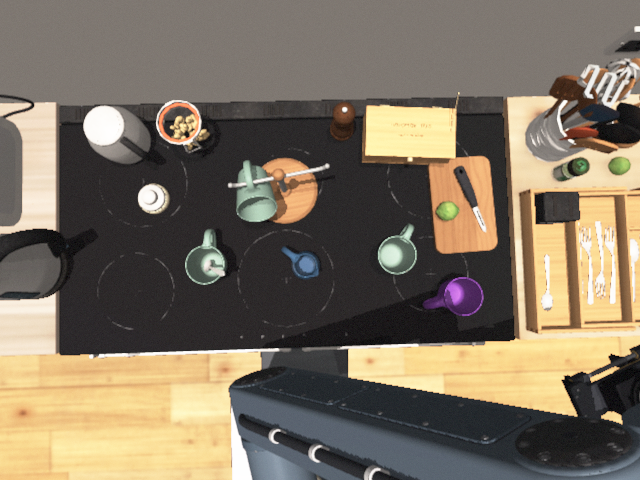

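The top view shows the mug with the spoon at (206,264) and the empty mug at (398,255) with its handle toward (408,232). Mug_c hangs on the left arm. The right arm is free, with its tip near (327,166).

```bash
cat > h.py <<'E'
from rig import bot,vision
import cv2,numpy as np
from scipy.optimize import least_squares
def ray(m,px):
    K=np.array(m["camera_matrix"]);T=np.array(m["camera_from_world"])
    px=np.atleast_2d(px).astype(float)
    d=np.c_[(px[:,0]-K[0,2])/K[0,0],-(px[:,1]-K[1,2])/K[1,1],-np.ones(len(px))]
    R=T[:3,:3];return -R.T@T[:3,3],d@R
def onz(m,px,z):
    c,d=ray(m,px);return c+d*((z-c[2])/d[:,2])[:,None]
def proj(m,P):
    K=np.array(m["camera_matrix"]);T=np.array(m["camera_from_world"]);q=np.atleast_2d(P)@T[:3,:3].T+T[:3,3]
    return np.c_[K[0,0]*q[:,0]/-q[:,2]+K[0,2],-K[1,1]*q[:,1]/-q[:,2]+K[1,2]]
def green(im):
    h=cv2.cvtColor(im,cv2.COLOR_RGB2HSV);return cv2.inRange(h,(60,25,40),(95,160,255))
def mugfit(m,mask,zrim=.1):
    c,_=cv2.findContours(mask,cv2.RETR_EXTERNAL,cv2.CHAIN_APPROX_NONE);c=max(c,key=cv2.contourArea)[:,0]
    P=onz(m,c,zrim)[:,:2]
    f=lambda p:np.hypot(*(P-p).T)-.042
    s=least_squares(f,np.median(P,0),loss='cauchy',f_scale=.001);o=s.x
    H=onz(m,c,.08)[:,:2]-o;r=np.hypot(*H.T);e=H[r>.06]
    return o,np.degrees(np.arctan2(*e.mean(0)[::-1])),r.max(),np.abs(f(o)).__lt__(.002).mean()
E
python3 - <<'E'
from h import *
im=cv2.imread("pics/top0.png")[:,:,::-1].copy();m=vision.camera_model("top");g=green(im)
for n,b in(("empty",(370,215,425,285)),("spoon",(178,222,235,292))):
    k=np.zeros_like(g);k[b[1]:b[3],b[0]:b[2]]=g[b[1]:b[3],b[0]:b[2]];print(n,k.sum()/255,mugfit(m,k))
# tree
print("knob",onz(m,(280,175),.22),"tipR",onz(m,(327,166),.209),"tipL",onz(m,(231,185),.209))
h=cv2.cvtColor(im,cv2.COLOR_RGB2HSV);w=cv2.inRange(h,(5,90,60),(22,255,255));w[:150]=0;w[230:]=0;w[:,:265]=0;w[:,325:]=0
c=max(cv2.findContours(w,0,1)[0],key=cv2.contourArea)[:,0];P=onz(m,c,.026)[:,:2]
s=least_squares(lambda p:np.hypot(*(P-p).T)-.08,P.mean(0),loss='cauchy',f_scale=.002);print("foot",s.x,np.round(np.abs(s.fun).tolist()[:0]),s.cost)
x=np.vstack([cv2.resize(im[140:300,170:450],None,fx=2.8,fy=2.8,interpolation=2)]);cv2.imwrite("pics/c1.png",x[:,:,::-1])
E
```

```text
empty 1129.0 (array([ 0.47188457, -0.2324603 ]), np.float64(-29.515321437961525), np.float64(0.07839662545811689), np.float64(0.7099236641221374))
spoon 1212.0 (array([0.46219764, 0.19225149]), np.float64(-6.970150743162569), np.float64(0.08006089787442176), np.float64(0.33783783783783783))
knob [[0.63310516 0.01384252 0.22      ]] tipR [[ 0.6509499  -0.07966698  0.209     ]] tipL [[0.6176159  0.11219427 0.209     ]]
foot [0.63289667 0.01842954] [] 0.001307419081905321
```

View pics/c1.png

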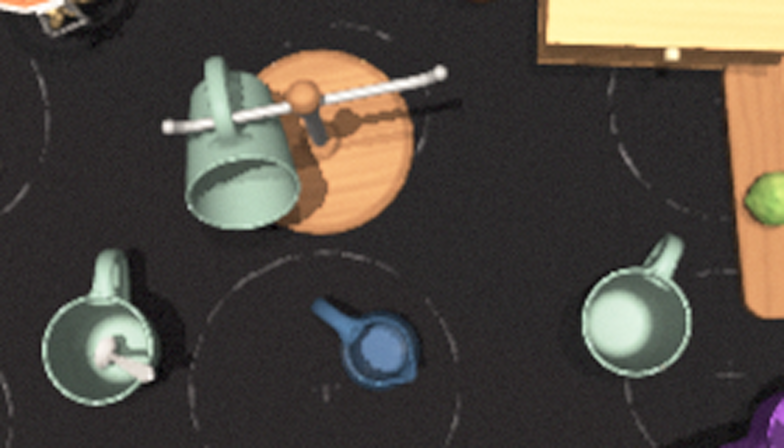

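```bash
cat >> h.py <<'E'
from scipy.spatial.transform import Rotation as Ro
def toward(p,R):
    s=bot.read_state();R0=s["tcp_rot"]
    print("xyz mm",np.round(R0.T@(np.array(p)-s["position"])*1e3,1).tolist(),"rot",np.round(Ro.from_matrix(R0.T@R).as_rotvec(),3).tolist())
def grasp(o,hdeg,z,rad=.036,tilt=5.7):
    a=np.radians(hdeg);x=np.array([np.cos(a),np.sin(a),0]);y=np.cross([0,0,-1.],x)
    R=np.c_[x,y,[0,0,-1.]]@Ro.from_rotvec([np.radians(tilt),0,0]).as_matrix()
    return np.r_[np.array(o)+y[:2]*rad,z],R
E
python3 - <<'E'
from h import *
p,R=grasp([.472,-.2325],-27,.21,tilt=0);print(p,R);toward(p,R)
E
```

```text
[ 0.45565634 -0.26457623  0.21      ] [[ 0.89100652 -0.4539905   0.        ]
 [-0.4539905  -0.89100652  0.        ]
 [ 0.          0.         -1.        ]]
xyz mm [321.6, -207.1, -3.4] rot [-0.002, 0.001, 0.859]
```

```bash
python3 -m handwheel '[{"xyz":[60,-40,-3],"delta_rot":[0,0,0.17],"hand":-1},{"xyz":[110,-70,-3],"delta_rot":[0,0,0.35],"hand":-1},{"xyz":[160,-105,-3],"delta_rot":[0,0,0.5],"hand":-1},{"xyz":[210,-140,-3],"delta_rot":[0,0,0.68],"hand":-1},{"xyz":[260,-170,-3],"delta_rot":[0,0,0.86],"hand":-1}]'
python3 - <<'E'
from h import *
p,R=grasp([.472,-.2325],-27,.21,tilt=0);toward(p,R)
E
```

```text
time_s: 0.72
position: [0.4097, -0.3261, 0.2097]
tcp_rot: [[0.896, -0.445, -0.0], [-0.445, -0.896, 0.001], [-0.001, -0.0, -1.0]]
force: [0.4, -1.0, -0.4]
opening: 1.003
grasp_force: 0.0
xyz mm [13.8, -75.5, -0.3] rot [-0.0, 0.001, 0.011]
```

```bash
python3 -m handwheel '[{"xyz":[10,-50,0],"delta_rot":[0,0,0],"hand":-0.5},{"xyz":[14,-75,0],"delta_rot":[0,0,0],"hand":-0.3},{"xyz":[14,-75,0],"delta_rot":[0,0,0],"hand":-0.2},{"xyz":[14,-75,0],"delta_rot":[0,0,0],"hand":-0.2},{"xyz":[14,-75,0],"delta_rot":[0,0,0],"hand":-0.2}]'
python3 - <<'E'
from h import *
m=vision.camera_model("wrist");im=vision.capture("wrist");cv2.imwrite("pics/w1.png",im[:,:,::-1])
print(proj(m,[[.472,-.2325,.1],[.472+.0515*.89,-.2325-.0515*.454,.08]]))
c=-np.array(m["camera_from_world"])[:3,:3].T@np.array(m["camera_from_world"])[:3,3];print(c)
m2=vision.camera_model("top");im=vision.capture("top");g=green(im);k=np.zeros_like(g);k[215:285,370:425]=g[215:285,370:425];print(mugfit(m2,k))
E
```

```text
time_s: 1.35
position: [0.4541, -0.2681, 0.2098]
tcp_rot: [[0.898, -0.441, -0.0], [-0.441, -0.898, -0.0], [-0.0, 0.0, -1.0]]
force: [-0.0, -0.2, 0.1]
opening: 0.613
grasp_force: 0.0
[[272.78754167 227.92194262]
 [274.34395997 160.86362359]]
[ 0.52755567 -0.3034453   0.38772019]
(array([ 0.47155709, -0.2308638 ]), np.float64(nan), np.float64(0.045348389734097584), np.float64(0.5454545454545454))h.py:22: RuntimeWarning: Mean of empty slice.
  return o,np.degrees(np.arctan2(*e.mean(0)[::-1])),r.max(),np.abs(f(o)).__lt__(.002).mean()
  ret = um.true_divide(
```

View pics/w1.png

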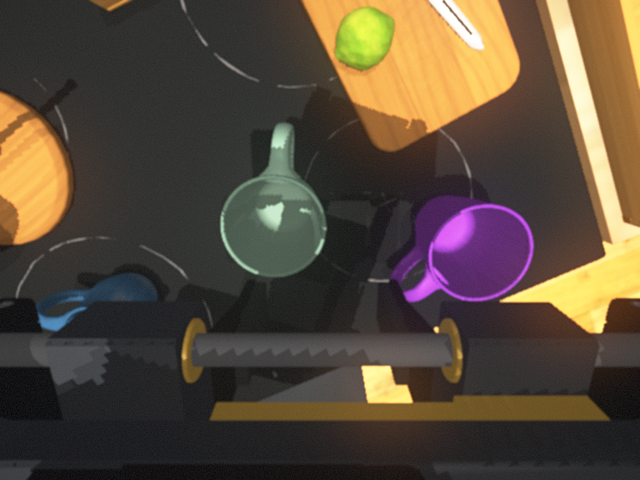

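```bash
python3 - <<'E'
from h import *
m=vision.camera_model("wrist");im=vision.capture("wrist")
h=cv2.cvtColor(im,cv2.COLOR_RGB2HSV);print(h[200,230],h[140,283],h[215,270])
g=cv2.inRange(h,(55,20,30),(100,140,255));k=np.zeros_like(g);k[110:285,215:332]=g[110:285,215:332]
k=cv2.morphologyEx(k,cv2.MORPH_CLOSE,np.ones((9,9)))
print(mugfit(m,k))
o=mugfit(m,k)[0]
for r in(130,140,150,160):
    c=np.where(k[r])[0];q=onz(m,(c.mean(),r),.08)[0][:2]-o;print(r,c.min(),c.max(),q,np.degrees(np.arctan2(q[1],q[0])))
E
```

```text
[ 65  44 127] [ 66  45 222] [ 62  33 234]
(array([ 0.51096453, -0.24976369]), np.float64(151.46895645857433), np.float64(0.11454246420246107), np.float64(0.15472312703583063))
130 221 297 [ 0.03374246 -0.00653522] -10.961300440822997
140 217 298 [ 0.02749862 -0.00168781] -3.5122924788286065
150 217 302 [ 0.01815996 -0.00286889] -8.97734174278952
160 217 311 [ 0.00973646 -0.00190245] -11.056003424559531
```

```bash
python3 - <<'E'
from h import *
m=vision.camera_model("wrist");im=vision.capture("wrist")
h=cv2.cvtColor(im,cv2.COLOR_RGB2HSV)
g=cv2.inRange(h,(50,22,85),(85,140,255));k=np.zeros_like(g);k[110:285,215:332]=g[110:285,215:332]
k=cv2.morphologyEx(k,cv2.MORPH_OPEN,np.ones((3,3)))
o=mugfit(m,k);print(o);o=o[0]
for r in(130,140,150,160,170):
    c=np.where(k[r])[0];
    for z in(.08,.07):q=onz(m,(c.mean(),r),z)[0][:2]-o;print(r,c.min(),c.max(),np.hypot(*q),np.degrees(np.arctan2(q[1],q[0])))
p,R=grasp(o,-31,.14);toward(p,R)
E
```

```text
(array([ 0.47227277, -0.23221782]), np.float64(-33.07018899878717), np.float64(0.08188600665091901), np.float64(0.6465968586387435))
130 274 292 0.07614240082562099 -32.74350199825574
130 274 292 0.07586097697348916 -32.012095565286835
140 272 293 0.06837812273505753 -32.95378236367291
140 272 293 0.06784149479731898 -32.14447705093855
150 271 293 0.060493013884582746 -33.222621601888115
150 271 293 0.05969645563621651 -32.31534844536411
160 270 292 0.052433317201605004 -33.13457645344838
160 270 292 0.05137765190593659 -32.07564143068578
170 265 293 0.04415394020885685 -31.9483625220668
170 265 293 0.042852583561218544 -30.60236900822737
xyz mm [-2.6, -4.0, 69.9] rot [0.099, 0.004, 0.085]
```

```bash
python3 - <<'E'
from h import *
o=[.4723,-.2322]
for z in(.14,.066):toward(*grasp(o,-32,z))
E
```

```text
xyz mm [-3.2, -4.0, 69.9] rot [0.099, 0.005, 0.102]
xyz mm [-3.2, -4.1, 143.9] rot [0.099, 0.005, 0.102]
```

```bash
python3 -m handwheel '[{"xyz":[-3,-4,35],"delta_rot":[0.1,0,0.1],"hand":-0.2},{"xyz":[-3,-4,65],"delta_rot":[0.1,0,0.1],"hand":-0.2},{"xyz":[-3,-4,65],"delta_rot":[0.1,0,0.1],"hand":-0.2},{"xyz":[-3,-4,105],"delta_rot":[0.1,0,0.1],"hand":-0.2},{"xyz":[-3,-4,144],"delta_rot":[0.1,0,0.1],"hand":-0.2}]'
python3 - <<'E'
from h import *
toward(*grasp([.4723,-.2322],-32,.066))
E
```

```text
time_s: 2.17
position: [0.4553, -0.2635, 0.0668]
tcp_rot: [[0.85, -0.524, 0.052], [-0.526, -0.846, 0.084], [-0.0, -0.099, -0.995]]
force: [0.3, 0.0, 0.5]
opening: 0.6
grasp_force: 0.0
xyz mm [-2.1, 0.5, 0.8] rot [0.001, 0.001, 0.004]
```

Well placed. Close.

```bash
python3 -m handwheel '[{"xyz":[0,0,0],"delta_rot":[0,0,0],"hand":0.2},{"xyz":[0,0,0],"delta_rot":[0,0,0],"hand":0.6},{"xyz":[0,0,0],"delta_rot":[0,0,0],"hand":1},{"xyz":[0,0,0],"delta_rot":[0,0,0],"hand":1},{"xyz":[0,0,0],"delta_rot":[0,0,0],"hand":1}]'
python3 -m handwheel '[{"xyz":[0,0,0],"delta_rot":[0,0,0],"hand":1},{"xyz":[0,0,0],"delta_rot":[0,0,0],"hand":1},{"xyz":[0,0,0],"delta_rot":[0,0,0],"hand":1},{"xyz":[0,0,0],"delta_rot":[0,0,0],"hand":1},{"xyz":[0,0,-5],"delta_rot":[0,0,0],"hand":1}]'
```

```text
time_s: 2.8
position: [0.4541, -0.2624, 0.0667]
tcp_rot: [[0.85, -0.524, 0.049], [-0.527, -0.846, 0.086], [-0.004, -0.099, -0.995]]
force: [-0.2, 0.6, 0.2]
opening: 0.118
grasp_force: 0.0
time_s: 3.42
position: [0.4528, -0.2615, 0.0703]
tcp_rot: [[0.85, -0.525, 0.046], [-0.527, -0.845, 0.09], [-0.008, -0.101, -0.995]]
force: [0.0, 0.8, -2.1]
opening: 0.064
grasp_force: 28.4
```

```bash
cat >> h.py <<'E'
C=np.array([.634,.0155,0]);YAW=np.radians(9.85)
Y=np.array([-np.sin(YAW),np.cos(YAW),0]);X=np.array([np.cos(YAW),np.sin(YAW),0])
def tool_from_mug():
    Rt=np.array([[.85,-.525,.046],[-.527,-.845,.09],[-.008,-.101,-.995]]);Rt=Ro.from_matrix(Rt).as_matrix()
    pt=np.array([.4528,-.2615,.0703]);a=np.radians(-32);h=np.array([np.cos(a),np.sin(a),0]);z=np.array([0,0,1.])
    Rm=np.c_[np.cross(-h,z),-h,z];eye=np.array([.4715,-.2315,.0035])+.0515*h+.054*z
    return Rt.T@Rm,Rt.T@(eye-pt)
def hang(out,zeye,pitch,roll,fwd=0):
    "tool pose for the eye at 'out' mm along right arm; pitch=mouth up, roll=inner side down"
    Rm=np.c_[Y,[0,0,-1.],-X]            # x along +Y, y down, z to robot
    Rm=Ro.from_rotvec(-np.radians(roll)*X).as_matrix()@Ro.from_rotvec(np.radians(pitch)*Y).as_matrix()@Rm
    Rtm,e=tool_from_mug();Rt=Rm@Rtm.T
    eye=C-Y*out*1e-3+X*fwd*1e-3+[0,0,zeye*1e-3]
    return eye-Rt@e,Rt
E
python3 - <<'E'
from h import *
R=np.c_[Y,[0,0,-1.],-X];print((Ro.from_rotvec(np.radians(35)*Y).as_matrix()@R)[:,2],(Ro.from_rotvec(-np.radians(20)*X).as_matrix()@R)[:,0])
for a in((135,240,35,20),(104,209,35,20),(60,190,35,0)):
    p,Rt=hang(*a);print(np.round(p,3),np.round(Rt[:,2],2));toward(p,Rt)
E
```

```text
[-0.80707691 -0.14013182  0.57357644] [-0.16075262  0.9258406  -0.34202014]
[ 0.625 -0.169  0.219] [ 0.82  0.04 -0.58]
xyz mm [96.7, -183.9, -132.0] rot [0.03, 0.944, -0.934]
[ 0.62  -0.138  0.188] [ 0.82  0.04 -0.58]
xyz mm [76.4, -203.9, -98.6] rot [0.03, 0.944, -0.934]
[ 0.611 -0.085  0.155] [ 0.78  0.24 -0.58]
xyz mm [40.9, -240.5, -61.3] rot [0.341, 0.844, -0.764]
```

```bash
python3 -m handwheel '[{"xyz":[0,0,-50],"delta_rot":[0,0,0],"hand":1},{"xyz":[10,-15,-100],"delta_rot":[0,0.12,-0.12],"hand":1},{"xyz":[30,-40,-130],"delta_rot":[0,0.24,-0.24],"hand":1},{"xyz":[40,-60,-135],"delta_rot":[0.01,0.36,-0.36],"hand":1},{"xyz":[50,-70,-135],"delta_rot":[0.015,0.48,-0.48],"hand":1}]' && python3 - <<'E'
from h import *
toward(*hang(140,242,35,20))
E
```

```text
time_s: 4.05
position: [0.5238, -0.2383, 0.2117]
tcp_rot: [[0.88, -0.104, 0.464], [-0.097, -0.995, -0.04], [0.466, -0.01, -0.885]]
force: [0.0, 0.8, -2.9]
opening: 0.065
grasp_force: 28.9
xyz mm [88.4, -74.9, 36.4] rot [0.007, 0.482, -0.474]
```

```bash
python3 -m handwheel '[{"xyz":[15,0,5],"delta_rot":[0,0.12,-0.12],"hand":1},{"xyz":[35,-10,10],"delta_rot":[0,0.24,-0.24],"hand":1},{"xyz":[55,-25,20],"delta_rot":[0,0.36,-0.36],"hand":1},{"xyz":[70,-35,30],"delta_rot":[0.01,0.48,-0.475],"hand":1},{"xyz":[88,-50,36],"delta_rot":[0.01,0.48,-0.475],"hand":1}]' && python3 - <<'E'
from h import *
toward(*hang(140,242,35,20))
m=vision.camera_model("scene");im=vision.capture("scene");cv2.imwrite("pics/s2.png",cv2.resize(im[150:330,200:420],None,fx=3,fy=3,interpolation=2)[:,:,::-1])
m=vision.camera_model("wrist");im=vision.capture("wrist");cv2.imwrite("pics/w2.png",im[:,:,::-1])
E
```

```text
time_s: 4.68
position: [0.6124, -0.2033, 0.2182]
tcp_rot: [[0.602, 0.216, 0.768], [0.305, -0.952, 0.029], [0.738, 0.217, -0.639]]
force: [0.2, 0.1, -3.6]
opening: 0.061
grasp_force: 29.0
xyz mm [19.7, -24.5, 9.4] rot [-0.019, 0.076, -0.079]
```

View pics/w2.png

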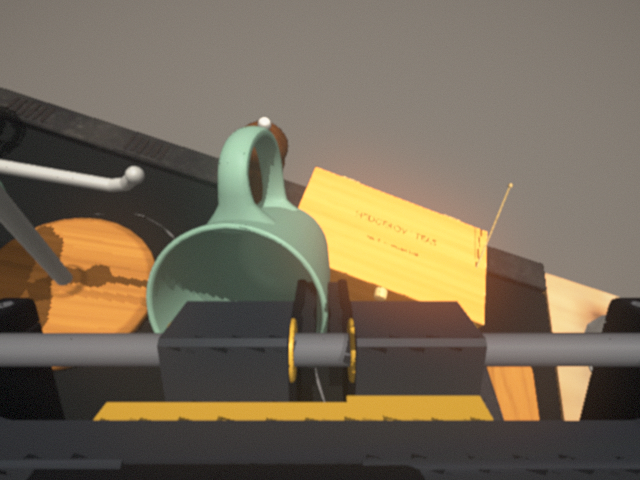

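View pics/s2.png

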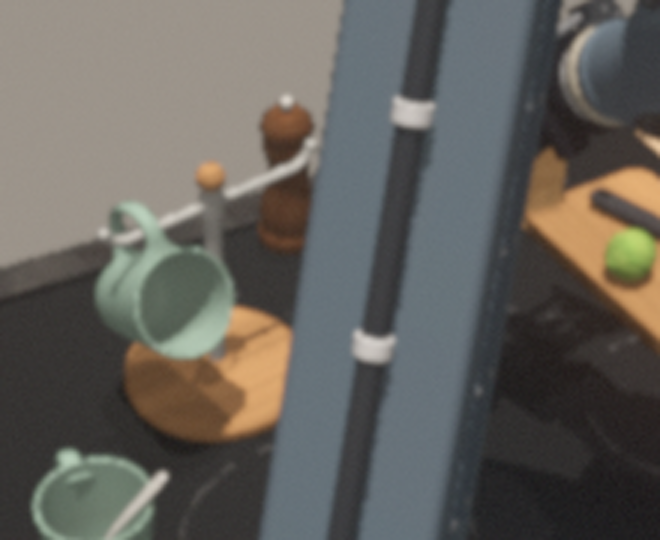

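```bash
cat >> h.py <<'E'
def mugpts():
    s=bot.read_state();R=s["tcp_rot"];Rtm,e=tool_from_mug();Rm=R@Rtm;eye=s["position"]+R@e
    return lambda x,y,z:eye+Rm@(np.array([x,y+51.5,z-54])*1e-3)
def armpt(out,z):return C-Y*out*1e-3+[0,0,z*1e-3]
E
python3 - <<'E'
from h import *
m=vision.camera_model("wrist");q=mugpts()
a=np.linspace(0,2*np.pi,73);r=proj(m,[q(42*np.cos(t),42*np.sin(t),100) for t in a]);print("rim x",r[:,0].min(),r[:,0].max(),"top",r[r[:,1].argmin()])
for n,p in dict(eye=q(0,-51.5,54),out=q(0,-82,60),outfront=q(-7,-82,54),outback=q(7,-82,54),tip=armpt(102,207),bend=armpt(82,190),root=armpt(20,190),knob=armpt(0,220)).items():print(n,np.round(proj(m,p)))
E
```

```text
rim x 148.30367812251964 330.7073864137654 top [231.11055067 224.55442352]
eye [[259. 184.]]
out [[253. 123.]]
outfront [[270. 123.]]
outback [[242. 123.]]
tip [[143. 176.]]
bend [[115. 188.]]
root [[  3. 170.]]
knob [[-69. 124.]]
```

```bash
python3 - <<'E'
from h import *
toward(*hang(128,230,35,22))
E
```

```text
xyz mm [15.6, -36.6, 14.4] rot [-0.043, 0.078, -0.112]
```

```bash
python3 -m handwheel '[{"xyz":[16,-5,5],"delta_rot":[-0.04,0.08,-0.11],"hand":1},{"xyz":[16,-12,8],"delta_rot":[-0.04,0.08,-0.11],"hand":1},{"xyz":[16,-25,12],"delta_rot":[-0.04,0.08,-0.11],"hand":1},{"xyz":[16,-36,14],"delta_rot":[-0.04,0.08,-0.11],"hand":1},{"xyz":[16,-36,14],"delta_rot":[-0.04,0.08,-0.11],"hand":1}]' && python3 - <<'E'
from h import *
for a in((128,230,35,22),(112,215,35,22),(95,201,35,22),(80,190,35,18),(62,190,35,8)):print(a);toward(*hang(*a))
m=vision.camera_model("wrist");q=mugpts();im=vision.capture("wrist");cv2.imwrite("pics/w3.png",cv2.resize(im[60:330,40:400],None,fx=2,fy=2)[:,:,::-1])
for n,p in dict(eye=q(0,-51.5,54),tip=armpt(98,205),bend=armpt(82,190),root=armpt(20,190)).items():print(n,np.round((proj(m,p)-[40,60])*2))
E
```

```text
time_s: 5.4
position: [0.6245, -0.1637, 0.2133]
tcp_rot: [[0.517, 0.245, 0.82], [0.402, -0.915, 0.02], [0.756, 0.319, -0.572]]
force: [-0.7, -1.1, -2.7]
opening: 0.061
grasp_force: 29.4
(128, 230, 35, 22)
xyz mm [-1.4, -1.8, 1.3] rot [-0.002, -0.002, -0.001]
(112, 215, 35, 22)
xyz mm [-7.8, -21.7, 7.9] rot [-0.002, -0.002, -0.001]
(95, 201, 35, 22)
xyz mm [-13.2, -42.2, 13.9] rot [-0.002, -0.002, -0.001]
(80, 190, 35, 18)
xyz mm [-18.8, -62.2, 20.0] rot [0.039, 0.003, 0.055]
(62, 190, 35, 8)
xyz mm [-17.4, -85.8, 21.5] rot [0.14, 0.018, 0.197]
eye [[438. 248.]]
tip [[312. 280.]]
bend [[254. 297.]]
root [[ 24. 235.]]
```

View pics/w3.png

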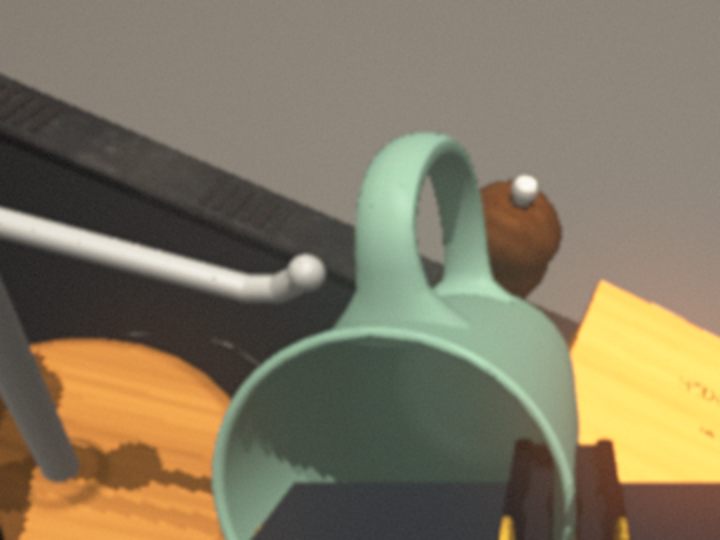

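```bash
python3 -m handwheel '[{"xyz":[-3,-10,4],"delta_rot":[0,0,0],"hand":1},{"xyz":[-6,-22,8],"delta_rot":[0,0,0],"hand":1},{"xyz":[-8,-32,11],"delta_rot":[0,0,0],"hand":1},{"xyz":[-11,-41,14],"delta_rot":[0,0,0],"hand":1},{"xyz":[-11,-41,14],"delta_rot":[0,0,0],"hand":1}]' && python3 - <<'E'
from h import *
for a in((95,201,35,22),(80,190,35,18),(62,190,35,8)):print(a);toward(*hang(*a))
m=vision.camera_model("wrist");q=mugpts();im=vision.capture("wrist");cv2.imwrite("pics/w4.png",cv2.resize(im[60:330,40:400],None,fx=2,fy=2)[:,:,::-1])
for n,p in dict(eye=q(0,-51.5,54),tip=armpt(98,205),bend=armpt(82,190),root=armpt(20,190)).items():print(n,np.round((proj(m,p)-[40,60])*2))
E
```

```text
time_s: 6.08
position: [0.6211, -0.1317, 0.1843]
tcp_rot: [[0.516, 0.244, 0.821], [0.402, -0.915, 0.019], [0.756, 0.321, -0.57]]
force: [0.6, -0.4, -3.5]
opening: 0.061
grasp_force: 29.4
(95, 201, 35, 22)
xyz mm [-2.4, -2.8, -0.7] rot [0.0, -0.004, -0.001]
(80, 190, 35, 18)
xyz mm [-8.0, -22.9, 5.4] rot [0.041, 0.002, 0.056]
(62, 190, 35, 8)
xyz mm [-6.6, -46.5, 6.9] rot [0.142, 0.017, 0.198]
eye [[438. 248.]]
tip [[441. 250.]]
bend [[373. 270.]]
root [[129. 201.]]
```

View pics/w4.png

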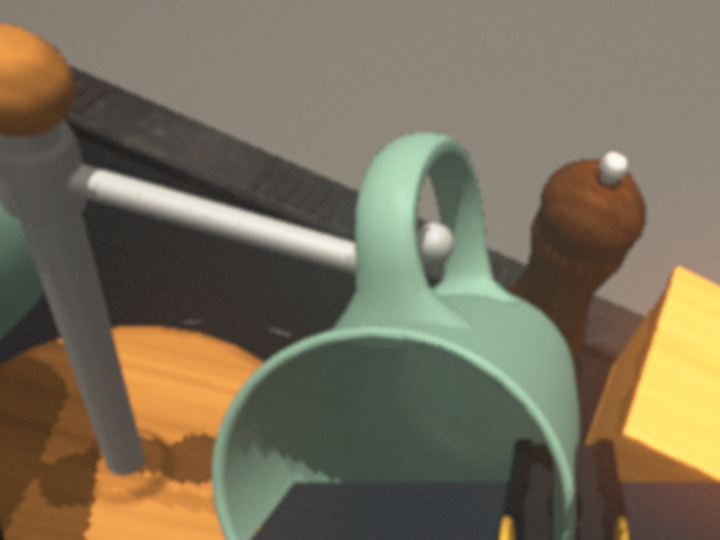

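The tip ball at (437,242) lies in front of the far strand of the handle and behind the near one, so the bar is entering the loop. There's no contact force. I'll keep going inward.

```bash
python3 -m handwheel '[{"xyz":[-3,-10,3],"delta_rot":[0.02,0,0.025],"hand":1},{"xyz":[-6,-21,6],"delta_rot":[0.04,0,0.055],"hand":1},{"xyz":[-6,-29,6],"delta_rot":[0.07,0.01,0.1],"hand":1},{"xyz":[-5,-37,7],"delta_rot":[0.11,0.01,0.15],"hand":1},{"xyz":[-5,-44,7],"delta_rot":[0.14,0.02,0.2],"hand":1}]' && python3 - <<'E'
from h import *
for a in((60,190,35,3),(58,184,35,0),(58,180,35,0)):print(a);toward(*hang(*a))
m=vision.camera_model("wrist");q=mugpts();im=vision.capture("wrist");cv2.imwrite("pics/w5.png",cv2.resize(im[60:330,40:400],None,fx=2,fy=2)[:,:,::-1])
for n,p in dict(eye=q(0,-51.5,54),tip=armpt(98,205),bend=armpt(82,190),root=armpt(20,190)).items():print(n,np.round((proj(m,p)-[40,60])*2))
E
```

```text
time_s: 6.75
position: [0.6139, -0.0928, 0.1627]
tcp_rot: [[0.548, 0.251, 0.798], [0.211, -0.965, 0.159], [0.809, 0.081, -0.582]]
force: [0.4, -0.3, -3.0]
opening: 0.062
grasp_force: 29.4
(60, 190, 35, 3)
xyz mm [-4.8, -6.7, 2.0] rot [0.051, 0.002, 0.068]
(58, 184, 35, 0)
xyz mm [-10.8, -11.1, 6.6] rot [0.081, 0.006, 0.111]
(58, 180, 35, 0)
xyz mm [-14.0, -11.5, 9.0] rot [0.081, 0.006, 0.111]
eye [[438. 247.]]
tip [[572. 232.]]
bend [[507. 266.]]
root [[273. 239.]]
```

View pics/w5.png

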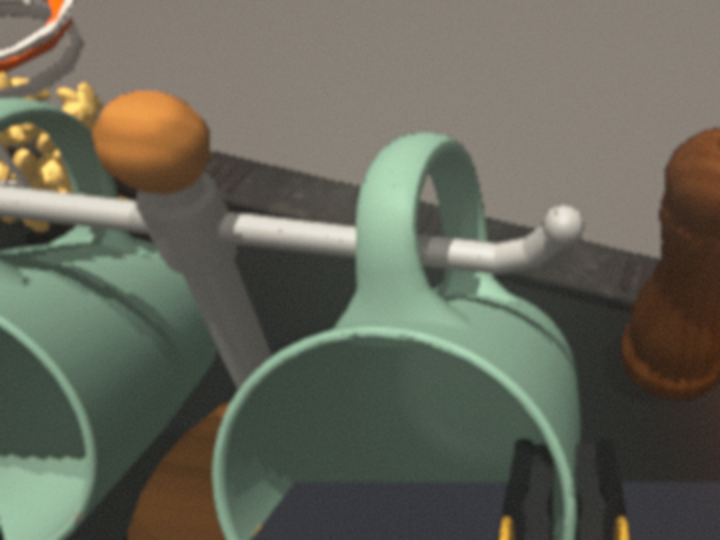

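```bash
python3 -m handwheel '[{"xyz":[-5,-8,3],"delta_rot":[0.05,0,0.07],"hand":1},{"xyz":[-8,-11,5],"delta_rot":[0.08,0.005,0.11],"hand":1},{"xyz":[-11,-11,7],"delta_rot":[0.08,0.005,0.11],"hand":1},{"xyz":[-13,-11,8],"delta_rot":[0.08,0.005,0.11],"hand":1},{"xyz":[-13,-11,8],"delta_rot":[0.08,0.005,0.11],"hand":1}]' && python3 - <<'E'
from h import *
toward(*hang(58,178,35,0))
E
```

```text
time_s: 7.42
position: [0.6108, -0.084, 0.1473]
tcp_rot: [[0.57, 0.253, 0.782], [0.106, -0.966, 0.235], [0.815, -0.051, -0.578]]
force: [0.9, 0.6, -1.3]
opening: 0.062
grasp_force: 29.4
xyz mm [-3.4, -0.5, 2.3] rot [0.003, -0.0, 0.003]
```

```bash
python3 -m handwheel '[{"xyz":[-1,0,0.6],"delta_rot":[0,0,0],"hand":1},{"xyz":[-1.6,0,1.2],"delta_rot":[0,0,0],"hand":1},{"xyz":[-1.6,0,1.2],"delta_rot":[0,0,0],"hand":0.8},{"xyz":[-1.6,0,1.2],"delta_rot":[0,0,0],"hand":0.5},{"xyz":[-1.6,0,1.2],"delta_rot":[0,0,0],"hand":0.3}]'
python3 -m handwheel '[{"xyz":[0,0,0],"delta_rot":[0,0,0],"hand":0.3},{"xyz":[0,0,0],"delta_rot":[0,0,0],"hand":0.3},{"xyz":[0,0,0],"delta_rot":[0,0,0],"hand":0.3},{"xyz":[0,0,0],"delta_rot":[0,0,0],"hand":0.3},{"xyz":[0,0,0],"delta_rot":[0,0,0],"hand":0.3}]'
python3 - <<'E'
from h import *
im=vision.capture("wrist");cv2.imwrite("pics/w6.png",cv2.resize(im[60:360,40:440],None,fx=2,fy=2)[:,:,::-1])
E
```

```text
time_s: 8.05
position: [0.61, -0.0843, 0.1444]
tcp_rot: [[0.573, 0.252, 0.78], [0.106, -0.966, 0.234], [0.813, -0.052, -0.58]]
force: [0.2, 0.7, 0.2]
opening: 0.246
grasp_force: 0.0
time_s: 8.68
position: [0.6104, -0.0841, 0.1448]
tcp_rot: [[0.572, 0.252, 0.781], [0.106, -0.966, 0.235], [0.814, -0.052, -0.579]]
force: [-0.3, 0.1, 0.7]
opening: 0.347
grasp_force: 0.0
```

View pics/w6.png

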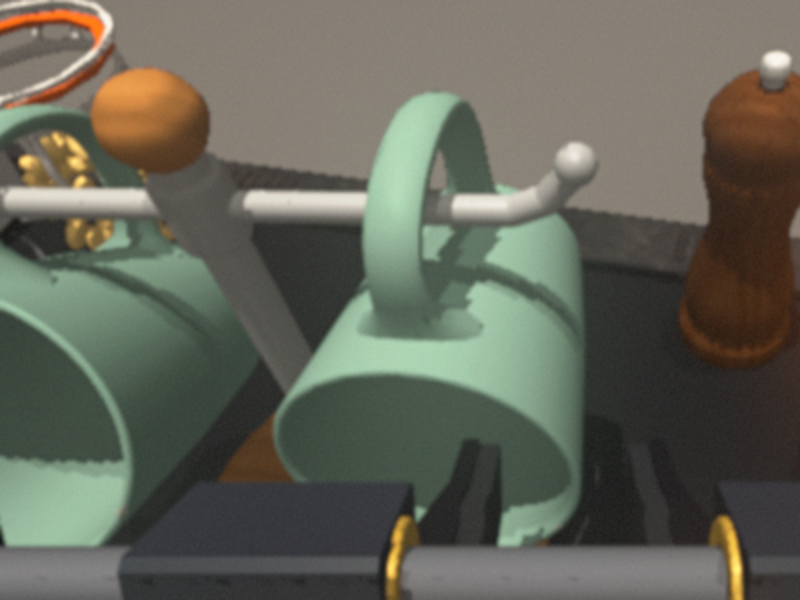

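The mug hangs by its handle on the right arm, with the bar through the loop at (430,207). The fingers are clear of the wall, so I'll back out nearly along the mug's axis.

```bash
python3 -m handwheel '[{"xyz":[-4,-1,-9],"delta_rot":[0,0,0],"hand":0.3},{"xyz":[-9,-2,-18],"delta_rot":[0,0,0],"hand":0.3},{"xyz":[-15,-3,-31],"delta_rot":[0,0,0],"hand":0.3},{"xyz":[-21,-4,-45],"delta_rot":[0,0,0],"hand":0.3},{"xyz":[-30,-6,-63],"delta_rot":[0,0,0],"hand":0.3}]'
python3 -m handwheel '[{"xyz":[0,0,-20],"delta_rot":[0,0,0],"hand":0.3},{"xyz":[0,10,-50],"delta_rot":[0,0,0],"hand":0.3},{"xyz":[0,30,-70],"delta_rot":[0,0,0],"hand":0.3},{"xyz":[0,50,-70],"delta_rot":[0,0,0],"hand":0.3},{"xyz":[0,60,-70],"delta_rot":[0,0,0],"hand":0.3}]'
python3 - <<'E'
from h import *
im=vision.capture("wrist");t=vision.capture("top")
cv2.imwrite("pics/w7.png",np.hstack([cv2.resize(im,(400,300)),cv2.resize(t[130:310,160:400],(400,300))])[:,:,::-1])
E
```

```text
time_s: 9.35
position: [0.5415, -0.0966, 0.1575]
tcp_rot: [[0.571, 0.252, 0.781], [0.106, -0.966, 0.234], [0.814, -0.051, -0.579]]
force: [-0.1, 0.7, -0.2]
opening: 0.349
grasp_force: 0.0
time_s: 9.98
position: [0.5026, -0.1723, 0.1949]
tcp_rot: [[0.571, 0.251, 0.782], [0.106, -0.967, 0.233], [0.814, -0.051, -0.579]]
force: [0.6, 0.8, 0.8]
opening: 0.35
grasp_force: 0.0
```

View pics/w7.png

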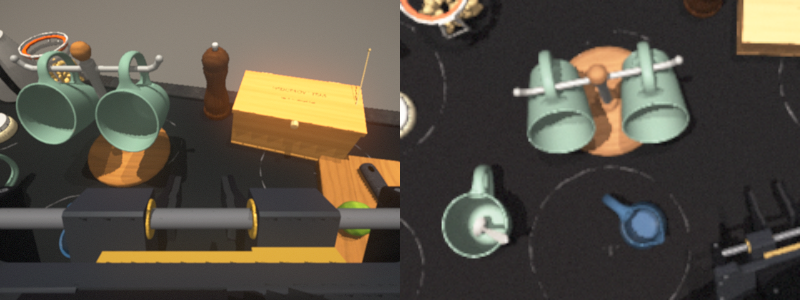

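The picture shows both mugs hanging on the tree, the spoon mug still in its place, and the gripper clear of everything.

```bash
python3 -c "
from rig import workorder
print(workorder.hand_in())"
```

```text
the job is handed in; nothing more can be done
None
```

The empty mug now hangs by its handle on the free right arm of the mug tree; the mug with the teaspoon stands where it was, the other hanging mug is still in place, and the job is handed in at about 10 s of the 45 s allowed.

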